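Rack the bench chisels and lock them under the keeper bar

TASK

Put the three bench chisels away in their carrying rack, each lying level in the lane made for it, within the length of the board: blade down in its notch (narrowest blade in the narrowest notch, widest in the widest) and handle in the handle rest. Then, once all three lie in place, fit the loose keeper bar across the blades and press it fully home on the rack's two dowel studs. Leave the two screwdrivers and the plain wooden offcut where they are.

Things in the scene. Friction and masses are not known exactly. Their poses are not given: they have to be found in the camera images.
- chisel_rack: fixed carrying rack: brown wooden board 260 (x) x 252 (y) x 12 mm, origin under its centre; x along the 3 lanes, away from the robot, y left. Lanes at y = -68, 0, 68. Battens on it: handle rest x = -99 to -77, 24 high; blade rest x = 54 to 86, 21 high; floors of their notches 4 high (z = 16); clear between. On the blade rest at x = 70, y = +-106: two studs, 12 dia, 30 high, top 11 tapered to 5.
- narrow_chisel: bench chisel, 12 (narrowest) mm blade, 247 mm long, 0.11-0.22 kg, lying flat, handle to the robot. Origin: underside, mid-length; own y lengthwise: edge at y = -124, butt at +121. Handle y = 0 to 121, 22 wide, 20-26 high; balances, pinch at y = +30. Home: level on the notch floors, origin at rack x = 0, y = -68, z = 16, handle to rack -x; its blade notch is 32 wide, handle notch 44.
- medium_chisel: bench chisel, 20 (middle) mm blade, 247 mm long, 0.11-0.22 kg, lying flat, handle to the robot. Origin: underside, mid-length; own y lengthwise: edge at y = -124, butt at +121. Handle y = 0 to 121, 22 wide, 20-26 high; balances, pinch at y = +30. Home: level on the notch floors, origin at rack x = 0, y = 0, z = 16, handle to rack -x; its blade notch is 38 wide, handle notch 44.
- wide_chisel: bench chisel, 32 (widest) mm blade, 247 mm long, 0.11-0.22 kg, lying flat, handle to the robot. Origin: underside, mid-length; own y lengthwise: edge at y = -124, butt at +121. Handle y = 0 to 121, 22 wide, 20-26 high; balances, pinch at y = +30. Home: level on the notch floors, origin at rack x = 0, y = +68, z = 16, handle to rack -x; its blade notch is 50 wide, handle notch 44.
- keeper_bar: dark brown batten 30 (x) x 240 (y) x 28 mm, an 18 mm hole through it near each end (y = +-106); 0.09-0.18 kg, lying flat, lengthwise away from the robot. Origin: centre of its underside. Grasp across the 30 mm at mid-length. Home: holes over the studs (3 mm play), lying on the blade rest along rack y, origin at rack x = 70, y = 0, z = 33; either way round. A reversed chisel blocks it.
- screwdriver_a: screwdriver, moulded handle, thin round shank, 187 mm long, lying in the row among the chisels, handle towards the robot. Not wanted in the rack: stays where it lies. Origin: centre of its underside; own y lengthwise, handle at +y.
- screwdriver_b: screwdriver, moulded handle, thin round shank, 192 mm long, lying crosswise at the back of the bench. Not wanted in the rack: stays where it lies. Origin: centre of its underside; own y lengthwise, handle at +y.
- plain_offcut: plain offcut of planed wood without holes, 40 x 150 x 20 mm, lying crosswise at the back of the bench; a look-alike of the keeper bar that stays where it is. Origin: centre of its underside; y lengthwise.

How it is judged (in metres and radians):
On the way:
1. all three chisels lie in their own lanes while the keeper bar is still off the rack (x of narrow_chisel in the frame of chisel_rack between -0.02 and 0.02 m and y of narrow_chisel in the frame of chisel_rack between -0.08 and -0.056 m and z of narrow_chisel in the frame of chisel_rack between 0.011 and 0.021 m and angle between the y axis of each of narrow_chisel, medium_chisel, wide_chisel and the x axis of chisel_rack, either way round below 0.15 rad and angle between each of narrow_chisel, medium_chisel, wide_chisel's own z axis and vertical below 0.12 rad and x of medium_chisel in the frame of chisel_rack between -0.02 and 0.02 m and y of medium_chisel in the frame of chisel_rack between -0.012 and 0.012 m and z of medium_chisel in the frame of chisel_rack between 0.011 and 0.021 m and x of wide_chisel in the frame of chisel_rack between -0.02 and 0.02 m and y of wide_chisel in the frame of chisel_rack between 0.056 and 0.08 m and z of wide_chisel in the frame of chisel_rack between 0.011 and 0.021 m and horizontal distance between keeper_bar and chisel_rack above 0.1 m), for 0.2 s.
At the end, for the whole second after the job is handed in: Each chisel level on the notch floors of its own lane: its middle within 12 mm of the lane's line and 20 mm of the board's middle, within 0.15 rad of the lane; the keeper bar on both studs, underside within 3.5 mm of home, centred within 6 mm and square within 0.06 rad; all at rest (x of narrow_chisel in the frame of chisel_rack between -0.02 and 0.02 m and y of narrow_chisel in the frame of chisel_rack between -0.08 and -0.056 m and z of narrow_chisel in the frame of chisel_rack between 0.011 and 0.021 m and angle between the y axis of each of narrow_chisel, medium_chisel, wide_chisel and the x axis of chisel_rack, either way round below 0.15 rad and angle between each of narrow_chisel, medium_chisel, wide_chisel's own z axis and vertical below 0.12 rad and x of medium_chisel in the frame of chisel_rack between -0.02 and 0.02 m and y of medium_chisel in the frame of chisel_rack between -0.012 and 0.012 m and z of medium_chisel in the frame of chisel_rack between 0.011 and 0.021 m and x of wide_chisel in the frame of chisel_rack between -0.02 and 0.02 m and y of wide_chisel in the frame of chisel_rack between 0.056 and 0.08 m and z of wide_chisel in the frame of chisel_rack between 0.011 and 0.021 m and x of keeper_bar in the frame of chisel_rack between 0.064 and 0.076 m and y of keeper_bar in the frame of chisel_rack between -0.006 and 0.006 m and z of keeper_bar in the frame of chisel_rack between 0.0295 and 0.0365 m and angle between the y axis of keeper_bar and the y axis of chisel_rack, either way round below 0.06 rad and angle between keeper_bar's own z axis and vertical below 0.05 rad and linear speed of each of narrow_chisel, medium_chisel, wide_chisel, keeper_bar below 0.02 m/s); the robot touches nothing.
It fails at once if the screwdriver in the row is shifted by more than 30 mm (distance of screwdriver_a from where it was at the start of the episode above 0.03 m).
It fails at once if the screwdriver at the back is shifted by more than 30 mm (distance of screwdriver_b from where it was at the start of the episode above 0.03 m).
It fails at once if the plain offcut is shifted by more than 30 mm (distance of plain_offcut from where it was at the start of the episode above 0.03 m).
It also fails if it takes over 120 s, if anything falls off the work surface, if the arm or the gripper's body presses on something with over 40 N, if the wrist force passes 120 N, or if a joint passes its speed limit or range.

ROBOT

A 7-joint arm with a two-finger parallel gripper is mounted at the origin on a cart in front of the work surface, level with it; the furniture and walls round the work are solid. World frame = base frame: x ahead of the robot, y to its left, z up, the work surface at z = 0. Lengths are in m, angles in degrees, forces in N, time in s.
With the tool pointing down it reaches from about 0.375 to 0.925 m from the base axis. Payload 3.1 kg.
Tool frame: the origin (TCP) lies on the centre line of the jaws, within the pads' length; the fingertips stand 14 mm ahead of it and the grasp point (between the pads) lies 5 mm behind it; z points along the fingers, x is the direction in which the jaws open and shut, and the axes are right-handed (so a half turn about z gives the same grasp; the last joint's range is limited). The gripper opens to 85 mm and grips with 20 to 120 N. Pads are 22 mm wide; open, the fingers measure 114 mm over their backs; the gripper's body (76 mm by 85 mm) begins 54 mm behind the grasp point. The pads swing forward as they close: fully open they stand 13 mm farther back than shut.
Start: joints at [71.287, 21.939, 2.515, 91.553, -1.026, 66.532, -2.859], TCP at [0.147, -0.633, 0.245] pointing down, gripper open.
Joint ranges: [-149.38, 149.38], [-23.57, 123.04], [-84.95, 90], [0, 143.3], [-89.99, 269.99], [3.08, 112.72], [-163.45, 163.45]. Speed limits (degrees/s): [159.86, 159.86, 180, 180, 180, 180, 180].

INTERFACE

Orientations are given as [roll, pitch, yaw] about the fixed x, y, z axes, in that order (R = Rz(yaw) Ry(pitch) Rx(roll)).
In Python, from bench import move_ptp, move_l, goto_joints, gripper_open, grasp, hold, ik, capture, MotionError, job_done, current_time, current_q, current_qd, current_effort, current_eef_pos, current_ee_rot, current_force, current_wrist_torque, current_width gives the robot as it stands. Calls block until the motion is done:
- move_ptp(position, orientation): joint-space move of the TCP to a pose.
- move_l(position, frame=None, max_speed=0.15): straight line of the TCP; frame=None keeps the orientation; max_speed is the mean speed in m/s.
- goto_joints(angles): joint-space move.
- gripper_open() and grasp(force=None): open the fingers fully, or close them until they stop; force is the grip in N (None keeps the last).
- hold(seconds).
- ik(position, orientation): joint angles nearest the present ones, or None.
- capture(name): name is "scene" or "top" or "wrist"; returns a dict with "color" (400x640x3 uint8, blue, green, red), "z_map" (400x640 float32, m along the optical axis (not along the pixel's ray), 0 where there is no reading), "fx", "fy", "cx", "cy" (pixels), "R" (3x3) and "t" (3): a world point X has camera coordinates R X + t; the wrist camera has in their place "tool_from_camera" (4x4, takes a point from camera to tool coordinates, whose origin is the TCP and whose axes are the tool frame's). Camera axes: x right, y down, z forward; pixel columns grow to the right and rows downward; lengths in m; the calibration is good to about 2 mm. A picture is of the moment at which its call begins: read the wrist's pose just before it.
A pose or a line that the arm cannot do raises MotionError and nothing moves.
- job_done(): hands the job in, once; it reports no verdict.
Readings, each from a call of its own:
- current_time(): time.
- current_q(): joint angles.
- current_qd(): joint speeds.
- current_effort(): joint torques, N m.
- current_eef_pos(): TCP position.
- current_ee_rot(): TCP orientation.
- current_force(): force on the tool from outside, world axes, zero at the start.
- current_wrist_torque(): the same for the moment, N m.
- current_width(): finger opening in m.
Only numpy, scipy, OpenCV 4.12 (cv2) and the standard library are available. Lean on these libraries where they do the work, as an engineer would, in place of code of your own. Each camera call takes 0.05 s, during which the arm holds its last target. There are 200 camera calls.

## Working session

There is one attempt and no reset: what is moved stays moved. The work goes in short steps, each a Python script; the robot and the scene stay as the last script left them, time stands still between calls to the robot, and variables do not carry over. Pictures are saved under pics/ and viewed, about 12 in all and at most 16, crops included, and the job is handed in when it is done.

```bash
ls; mkdir -p pics; python3 - <<'E'
from bench import *
import cv2,numpy as np
for n in("top","scene"):
    c=capture(n); cv2.imwrite(f"pics/{n}0.png",c["color"]); np.savez(f"/tmp/{n}0.npz",**c)
    print(n,c["fx"],c["cx"],c["cy"],(-c["R"].T@c["t"]).round(3),c["R"].round(3).tolist())
print(current_time())
E
```

```text
pics
top 447.67067098648477 319.32271696434503 196.84542116884583 [ 0.42  -0.071  1.386] [[0.019, -1.0, 0.011], [-0.992, -0.02, -0.128], [0.128, -0.009, -0.992]]
scene 398.2618227896913 320.17054132877405 202.0290985418175 [0.173 0.415 0.869] [[-0.77, -0.638, -0.007], [-0.5, 0.61, -0.615], [0.397, -0.47, -0.788]]
0.1
```

View pics/top0.png

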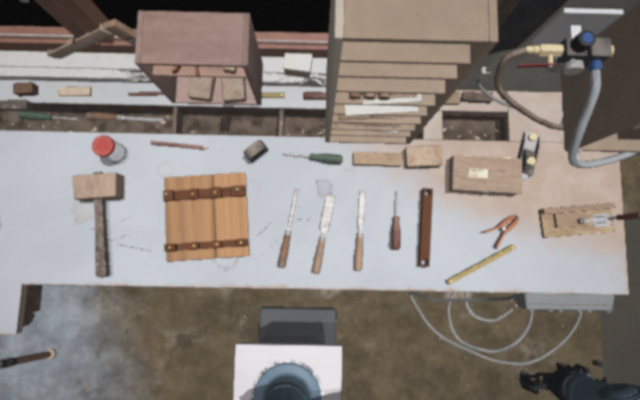

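View pics/scene0.png

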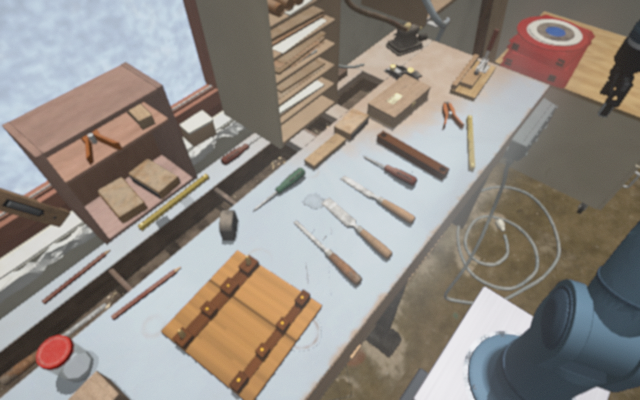

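The top view shows the rack around px (207,218). The handles are near (286,250), (318,255) and (358,252), the row screwdriver is at (396,220), and the keeper bar is at (425,228). The second chisel from the left looks widest. Next I'll get rough positions and a close wrist view.

```bash
cat > h.py <<'E'
from bench import *
import cv2,numpy as np
from scipy.spatial.transform import Rotation as Ro
def cam(c):
    """world-from-camera R, origin"""
    return c["R"].T, -c["R"].T@c["t"]
def wcap(name):
    p=np.array(current_eef_pos()); r=np.array(current_ee_rot(),float)
    R=r if r.shape==(3,3) else Ro.from_euler("xyz",r,degrees=True).as_matrix()
    c=capture("wrist"); T=c["tool_from_camera"]
    Rw=R@T[:3,:3]; o=p+R@T[:3,3]
    c["R"]=Rw.T; c["t"]=-Rw.T@o
    cv2.imwrite(f"pics/{name}.png",c["color"]); np.savez(f"/tmp/{name}.npz",**c); return c
def ray(c,uv,h):
    Rw,o=cam(c); uv=np.atleast_2d(np.asarray(uv,float))
    d=np.c_[(uv[:,0]-c["cx"])/c["fx"],(uv[:,1]-c["cy"])/c["fy"],np.ones(len(uv))]@Rw.T
    return o+d*((h-o[2])/d[:,2])[:,None]
def proj(c,X):
    q=np.atleast_2d(X)@c["R"].T+c["t"]; return np.c_[q[:,0]/q[:,2]*c["fx"]+c["cx"],q[:,1]/q[:,2]*c["fy"]+c["cy"]]
def load(n): return dict(np.load(f"/tmp/{n}.npz"))
def down(yaw): return [180,0,yaw]
E
python3 - <<'E'
from h import *
c=load("top0")
n=["rackTL","TR","BR","BL","ch1 tip","butt","ch2 tip","butt","ch3 tip","butt","sd tip","butt","bar far","near"]
uv=[(165,177),(246,173),(249,257),(168,262),(294,190),(282,266),(328,195),(316,272),(362,191),(358,269),(396,192),(396,249),(426,190),(424,266)]
for a,b in zip(n,ray(c,uv,.012)): print(a,b.round(3))
print(current_ee_rot(),[x for x in c])
# look from above the chisels and the rack
for q in [(.45,-.05,.42),(.52,-.25,.42),(.52,.2,.42)]:
  for y in (0,90,180,-90): s=ik(q,down(y)); print(q,y,None if s is None else np.round(s,0).tolist())
E
```

```text
rackTL [0.649 0.396 0.012]
TR [0.667 0.146 0.012]
BR [0.408 0.127 0.012]
BL [0.389 0.371 0.012]
ch1 tip [ 0.617 -0.004  0.012]
butt [0.383 0.026 0.012]
ch2 tip [ 0.603 -0.11   0.012]
butt [ 0.367 -0.078  0.012]
ch3 tip [ 0.618 -0.215  0.012]
butt [ 0.379 -0.205  0.012]
sd tip [ 0.617 -0.321  0.012]
butt [ 0.441 -0.32   0.012]
bar far [ 0.625 -0.414  0.012]
near [ 0.391 -0.406  0.012]
[ 1.79992175e+02  1.35506675e-01 -7.68876933e+01] ['color', 'z_map', 'fx', 'fy', 'cx', 'cy', 'R', 't']
(0.45, -0.05, 0.42) 0 [39.0, -5.0, -35.0, 101.0, -3.0, 83.0, 5.0]
(0.45, -0.05, 0.42) 90 [43.0, -6.0, -38.0, 101.0, -3.0, 83.0, 95.0]
(0.45, -0.05, 0.42) 180 [93.0, -18.0, -74.0, 100.0, -17.0, 85.0, -159.0]
(0.45, -0.05, 0.42) -90 [42.0, -5.0, -37.0, 101.0, -3.0, 83.0, -85.0]
(0.52, -0.25, 0.42) 0 [44.0, 10.0, -26.0, 87.0, 4.0, 84.0, 18.0]
(0.52, -0.25, 0.42) 90 [50.0, 11.0, -33.0, 87.0, 6.0, 84.0, 107.0]
(0.52, -0.25, 0.42) 180 [30.0, 9.0, -9.0, 88.0, 1.0, 84.0, -160.0]
(0.52, -0.25, 0.42) -90 [35.0, 9.0, -15.0, 87.0, 2.0, 84.0, -70.0]
(0.52, 0.2, 0.42) 0 [36.0, 20.0, -77.0, 88.0, 20.0, 87.0, -41.0]
(0.52, 0.2, 0.42) 90 [37.0, 23.0, -80.0, 88.0, 22.0, 88.0, 47.0]
(0.52, 0.2, 0.42) 180 [33.0, 17.0, -71.0, 88.0, 16.0, 86.0, 142.0]
(0.52, 0.2, 0.42) -90 [34.0, 19.0, -74.0, 88.0, 18.0, 87.0, -129.0]
```

```bash
python3 - <<'E'
from h import *
goto_joints([22,15,0,90,0,75,-68])
print(current_eef_pos(),current_ee_rot())
move_ptp([.47,-.07,.40],down(-90)); wcap("w_ch")
move_ptp([.50,-.30,.40],down(-90)); wcap("w_bar")
move_ptp([.52,.24,.42],down(-90)); wcap("w_rack"); print(np.round(current_q(),0),current_time())
cv2.imwrite("pics/tri.png",cv2.resize(np.vstack([np.hstack([cv2.imread(f"pics/{n}.png") for n in("w_ch","w_bar")]),np.hstack([cv2.imread("pics/w_rack.png")]*2)]),(800,500),interpolation=cv2.INTER_AREA))
E
```

```text
[ 0.55515115 -0.27103253  0.33415942] [ 1.79951778e+02 -4.19227165e-02 -9.01636062e+01]
[ -11.    9.  -20.   88.    3.   84. -122.] 6.0333
```

View pics/tri.png

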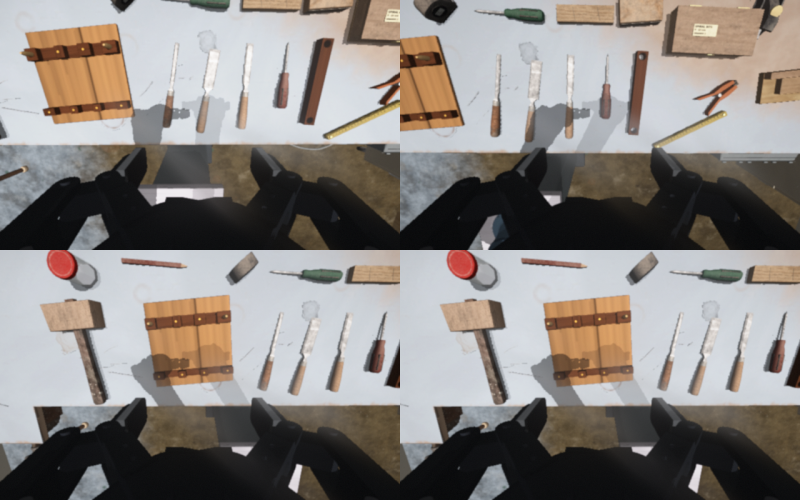

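The wrist camera sees forward of the tool. The chisel row is at x 165–250 in the first tile, and the rack and keeper bar with its holes also show. I'll look at enlarged crops and segment the handles.

```bash
python3 - <<'E'
from h import *
a=cv2.imread("pics/w_ch.png")[50:220,240:540]; b=cv2.imread("pics/w_rack.png")[60:230,220:400]
cv2.imwrite("pics/crop1.png",np.vstack([cv2.resize(a,(800,453),interpolation=cv2.INTER_CUBIC)]))
cv2.imwrite("pics/crop2.png",cv2.resize(b,(635,600),interpolation=cv2.INTER_CUBIC))
for n in("w_ch","w_bar","w_rack","top0"):
    c=load(n); hsv=cv2.cvtColor(c["color"],cv2.COLOR_BGR2HSV)
    m=cv2.inRange(hsv,(0,70,30),(20,255,220))
    k,l,s,ce=cv2.connectedComponentsWithStats(m)
    print(n)
    for i in range(1,k):
        if s[i,4]<60: continue
        p=np.argwhere(l==i)[:,::-1]; (u,v),wh,_=cv2.minAreaRect(p.astype(np.float32))
        W=ray(c,p,.012); mu=W.mean(0)
        if not(.33<mu[0]<.75 and -.5<mu[1]<.45): continue
        ev,E=np.linalg.eigh(np.cov((W-mu)[:,:2].T)); d=E[:,1]*np.sign(E[0,1]); t=(W-mu)[:,:2]@d
        print(np.round((u,v)),s[i,4],mu[:2].round(3),"len",np.ptp(t).round(3),"ang",np.degrees(np.arctan2(d[1],d[0])).round(1),"ends",(mu[:2]+d*t.min()).round(3),(mu[:2]+d*t.max()).round(3))
E
```

```text
w_ch
[435.   8.] 1432 [ 0.712 -0.266] len 0.154 ang 89.1 ends [ 0.711 -0.341] [ 0.713 -0.188]
[526.  10.] 837 [ 0.712 -0.406] len 0.129 ang -88.3 ends [ 0.71  -0.348] [ 0.714 -0.477]
[122. 120.] 20868 [0.538 0.263] len 0.325 ang 25.5 ends [0.384 0.19 ] [0.677 0.33 ]
[508. 130.] 2217 [ 0.518 -0.42 ] len 0.244 ang -3.3 ends [ 0.387 -0.413] [ 0.63  -0.427]
[453. 144.] 533 [ 0.491 -0.323] len 0.101 ang 2.9 ends [ 0.438 -0.326] [ 0.539 -0.321]
[269. 176.] 394 [0.435 0.019] len 0.086 ang -10.4 ends [0.389 0.027] [0.474 0.012]
[390. 175.] 348 [ 0.435 -0.209] len 0.077 ang 0.9 ends [ 0.394 -0.21 ] [ 0.471 -0.209]
[321. 202.] 156 [ 0.379 -0.08 ] len 0.038 ang -12.2 ends [ 0.362 -0.076] [ 0.399 -0.084]
w_bar
[386.  18.] 1971 [ 0.728 -0.41 ] len 0.116 ang -87.2 ends [ 0.725 -0.351] [ 0.731 -0.467]
[296.  22.] 2546 [ 0.721 -0.262] len 0.15 ang 89.2 ends [ 0.72  -0.338] [ 0.722 -0.187]
[ 44. 132.] 12009 [0.529 0.21 ] len 0.302 ang -12.5 ends [0.379 0.243] [0.674 0.177]
[381. 137.] 1753 [ 0.534 -0.415] len 0.202 ang -3.0 ends [ 0.428 -0.409] [ 0.629 -0.42 ]
[330. 150.] 224 [ 0.515 -0.322] len 0.05
[... 907 characters left out ...]
 -0.408]
top0
[361. 159.] 63 [ 0.719 -0.209] len 0.038 ang -82.5 ends [ 0.717 -0.192] [ 0.722 -0.23 ]
[384. 159.] 207 [ 0.723 -0.29 ] len 0.097 ang 85.6 ends [ 0.72 -0.33] [ 0.728 -0.233]
[205. 217.] 6713 [0.529 0.263] len 0.27 ang 9.2 ends [0.397 0.242] [0.664 0.285]
[425. 227.] 674 [ 0.513 -0.41 ] len 0.235 ang -3.6 ends [ 0.394 -0.402] [ 0.628 -0.417]
[395. 234.] 135 [ 0.481 -0.318] len 0.089 ang 1.4 ends [ 0.444 -0.319] [ 0.533 -0.317]
[284. 248.] 124 [0.436 0.021] len 0.078 ang -9.0 ends [0.398 0.027] [0.474 0.014]
[358. 254.] 124 [ 0.422 -0.205] len 0.088 ang -2.6 ends [ 0.381 -0.203] [ 0.47  -0.207]
[317. 263.] 60 [ 0.394 -0.08 ] len 0.048 ang -7.0 ends [ 0.37  -0.077] [ 0.418 -0.083]
```

View pics/crop1.png

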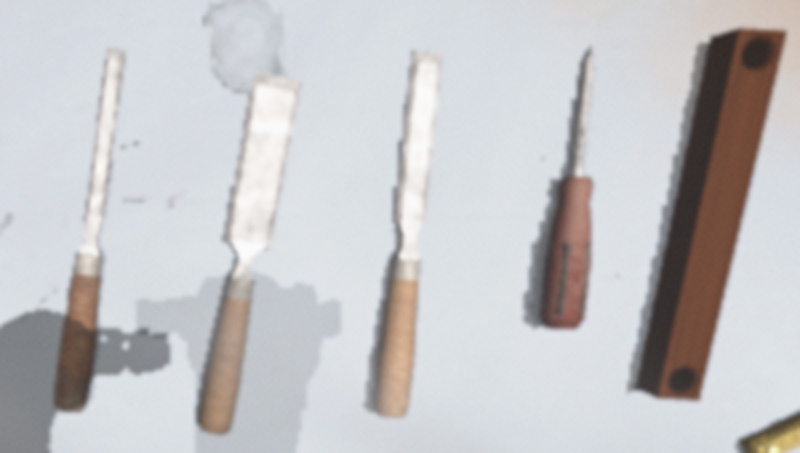

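View pics/crop2.png

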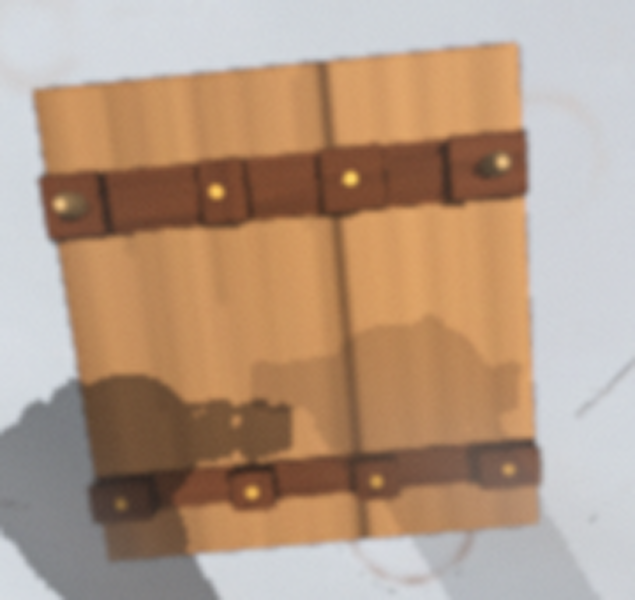

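The chisels from left to right are narrow, wide and medium. The studs stand on the far batten, with tips at crop px (62,203) and (503,160). Next I'll fit the poses from the picked points.

```bash
python3 - <<'E'
from h import *
c=load("w_ch"); cc=lambda x,y:(240+x*.375,50+y*.3753)
for n,t,b in [("narrow",(116,50),(71,408)),("wide",(277,82),(216,430)),("medium",(427,55),(392,413))]:
    T=ray(c,cc(*t),.006)[0,:2]; B=ray(c,cc(*b),.012)[0,:2]; d=(T-B)/np.linalg.norm(T-B)
    print(n,T.round(3),B.round(3),np.linalg.norm(T-B).round(3),"yaw",np.degrees(np.arctan2(d[1],d[0])).round(1),"mid",((T+B)/2).round(3),"pinch",((T+B)/2-d*.0315).round(3))
H=[(757,52),(682,380)]
P=ray(c,[cc(*h) for h in H],.028); print("bar",P.round(3).tolist(),np.linalg.norm(P[0]-P[1]),P.mean(0))
r=load("w_rack"); rc=lambda x,y:(220+x*.2835,60+y*.2833)
S=ray(r,[rc(62,203),rc(503,160)],.0625)[:,:2]; C=ray(r,[rc(*q) for q in((35,90),(520,43),(540,520),(108,558))],.012)[:,:2]
print("studs",S.round(3).tolist(),np.linalg.norm(S[0]-S[1]))
# rigid fit
M=np.array([(130,126),(130,-126),(-130,-126),(-130,126)])/1e3
def fit(M,W):
    a,b=M-M.mean(0),W-W.mean(0); th=np.arctan2((a[:,0]*b[:,1]-a[:,1]*b[:,0]).sum(),(a*b).sum()); R=np.array([[np.cos(th),-np.sin(th)],[np.sin(th),np.cos(th)]])
    o=W.mean(0)-R@M.mean(0); return np.degrees(th),o,((M@R.T+o-W)*1e3).round(1).tolist()
print("corners",fit(M,C)); print("studs",fit(np.array([(.07,.106),(.07,-.106)]),S))
t=load("top0"); print("top corners",fit(M,ray(t,[(165,177),(246,173),(249,257),(168,262)],.012)[:,:2]))
E
```

```text
narrow [ 0.621 -0.014] [0.378 0.027] 0.246 yaw -9.5 mid [0.499 0.006] pinch [0.468 0.012]
wide [ 0.601 -0.119] [ 0.361 -0.079] 0.243 yaw -9.5 mid [ 0.481 -0.099] pinch [ 0.45  -0.094]
medium [ 0.617 -0.217] [ 0.374 -0.208] 0.243 yaw -2.2 mid [ 0.495 -0.212] pinch [ 0.464 -0.211]
bar [[0.615, -0.417, 0.028], [0.402, -0.405, 0.028]] 0.21250129023848519 [ 0.50849865 -0.41102643  0.028     ]
studs [[0.59, 0.372], [0.609, 0.162]] 0.21142873290567912
corners (np.float64(4.936893430889432), array([0.5296845 , 0.26100103]), [[2.2, 1.7], [2.3, -1.0], [-2.6, -0.8], [-1.9, 0.0]])
studs (np.float64(5.135643306722649), array([0.5295365 , 0.26089895]), [[-0.0, 0.3], [0.0, -0.3]])
top corners (np.float64(4.648226813998488), array([0.52835556, 0.25988494]), [[-1.4, -0.1], [1.1, -1.2], [0.5, -2.9], [-0.3, 4.2]])
```

The studs and corners agree on a rack origin of (0.5295, 0.261) and yaw of 5.1°. I'll place the medium chisel first, then the outer two with a 4 mm outward bias so the opening fingers clear the neighbours.

```bash
cat >> h.py <<'E'
RO=np.array([.5295,.261]); RY=5.1
def rack(x,y):
    a=np.radians(RY); return RO+np.array([x*np.cos(a)-y*np.sin(a),x*np.sin(a)+y*np.cos(a)])
def chisel(mid,yaw,lane,up=.019):
    a=np.radians(yaw); p=np.array(mid)-.030*np.array([np.cos(a),np.sin(a)])
    move_ptp([*p,.15],down(yaw-90)); move_l([*p,up],max_speed=.1)
    grasp(60); hold(.2); print("width",current_width())
    move_l([*p,.16]); print("lifted width",current_width(),"F",np.round(current_force(),1))
    t=rack(-.030,lane)
    move_ptp([*t,.16],down(RY-90)); move_l([*t,.07]); move_l([*t,up+.016+.0015],max_speed=.04)
    print("F",np.round(current_force(),1),"tau",np.round(current_wrist_torque(),2))
    gripper_open(); move_l([*t,.18]); print("t",current_time())
E
python3 - <<'E'
from h import *
chisel([.495,-.2115],-2.0,0)
print(np.round(current_q(),0)); move_ptp([.50,.15,.35],down(RY-90)); wcap("p1")
cv2.imwrite("pics/p1c.png",cv2.resize(cv2.imread("pics/p1.png"),(640,400)))
E
```

```text
width 0.019904978416930008
lifted width 0.019685474301323263 F [-0.2  0.3 -0.8]
F [ 0.5 -0.2 -1.4] tau [ 0.02 -0.   -0.03]
t 16.5083
[ -15.   18.  -20.  107.    7.   57. -122.]
```

View pics/p1c.png

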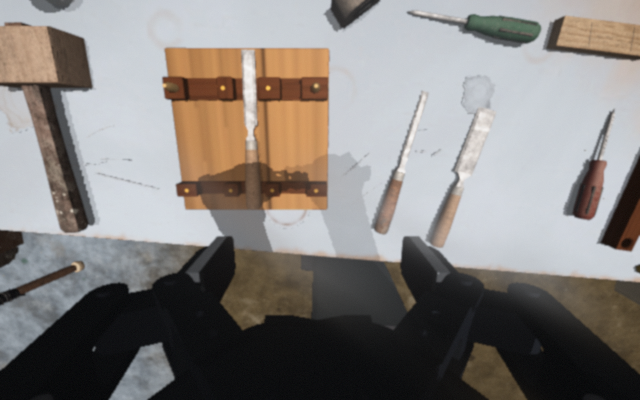

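The medium chisel lies in the centre lane, tip at (249,50) and butt at (252,208), inside the board. On to the narrow and wide chisels.

```bash
python3 - <<'E'
from h import *
c=load("p1")
for T,B in [((424,94),(381,231)),((485,112),(439,244))]:
    T=ray(c,T,.006)[0,:2];B=ray(c,B,.012)[0,:2];d=T-B;print(((T+B)/2).round(3),np.degrees(np.arctan2(d[1],d[0])).round(1),np.hypot(*d).round(3))
chisel([.499,.007],-8.5,-.072)
chisel([.481,-.098],-9.0,.072)
move_ptp([.48,.22,.32],down(RY-90)); wcap("p2")
E
```

```text
[0.499 0.007] -8.4 0.24
[ 0.482 -0.099] -7.2 0.237
width 0.01861024799243021
lifted width 0.018302355335016562 F [ 0.3 -0.2 -2.7]
F [-0.2 -1.1 -2.3] tau [ 0.05 -0.03 -0.02]
t 25.9667
width 0.023547872391015422
lifted width 0.02397461219552841 F [-0.5 -0.4 -1.2]
F [-0.   0.2 -1.8] tau [ 0.02  0.04 -0.01]
t 35.4417
```

View pics/p2.png

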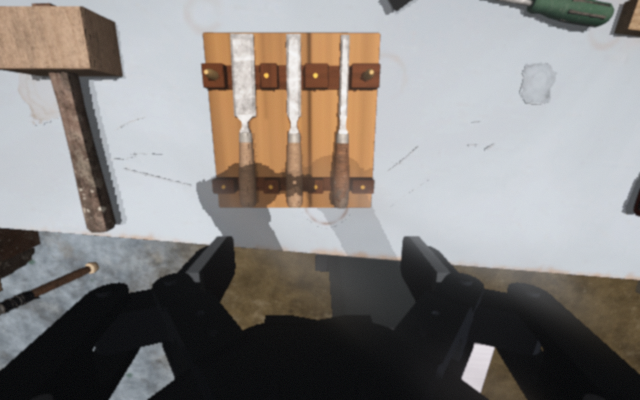

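All three chisels are in their lanes, at columns 244, 294 and 343. I'll check this in rack coordinates, remeasure the stud tips, and view a zoomed crop.

```bash
python3 - <<'E'
from h import *
c=load("p2"); a=np.radians(RY); R=np.array([[np.cos(a),-np.sin(a)],[np.sin(a),np.cos(a)]])
for n,T,B in[("wide",(242,35),(247,206)),("medium",(294,35),(294,207)),("narrow",(345,34),(341,207))]:
    T=(ray(c,T,.022)[0,:2]-RO)@R;B=(ray(c,B,.028)[0,:2]-RO)@R;print(n,T.round(3),B.round(3),((T+B)/2).round(3))
print(((ray(c,[(208,72),(369,72)],.0625)[:,:2]-RO)@R).round(4))
cv2.imwrite("pics/p2c.png",cv2.resize(c["color"][20:220,195:390],None,fx=3,fy=3,interpolation=cv2.INTER_CUBIC))
z=c["z_map"];Rw,o=cam(c)
# heights along each chisel from the depth map
for u0,u1,v0,v1 in [(242,247,35,206),(294,294,35,207),(345,341,34,207)]:
    out=[]
    for f in(.1,.3,.45,.7,.85,.95):
        u=int(u0+(u1-u0)*f);v=int(v0+(v1-v0)*f);Z=np.median(z[v-1:v+2,u-1:u+2])
        out.append((o+Rw@np.array([(u-c["cx"])/c["fx"]*Z,(v-c["cy"])/c["fy"]*Z,Z]))[2].round(3))
    print(np.array(out))
E
```

```text
wide [0.123 0.068] [-0.122  0.076] [0.    0.072]
medium [ 0.123 -0.004] [-0.123  0.001] [-0.    -0.001]
narrow [ 0.124 -0.074] [-0.123 -0.073] [ 0.    -0.074]
[[ 0.0695  0.1046]
 [ 0.0696 -0.1022]]
[0.022 0.024 0.026 0.037 0.042 0.044]
[0.022 0.024 0.027 0.038 0.042 0.043]
[0.022 0.024 0.026 0.037 0.042 0.043]
```

View pics/p2c.png

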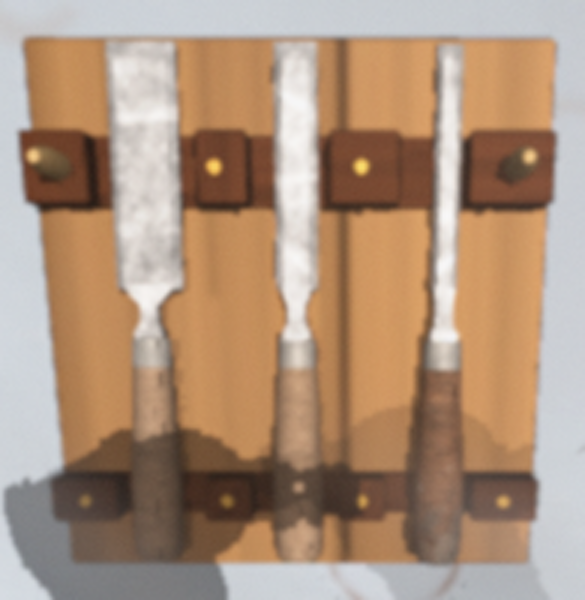

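The chisels are level on the floors at x≈0 and y≈+0.072, −0.001 and −0.074. Now the keeper bar: grasp it, carry it above the studs, and look.

```bash
python3 - <<'E'
from h import *
p=[.5085,-.411]
move_ptp([.45,-.2,.25],down(-90)); 
move_ptp([*p,.15],down(-93.1)); move_l([*p,.020],max_speed=.1); grasp(90); hold(.2)
print("w",current_width()); move_l([*p,.22]); print(current_width(),np.round(current_force(),1))
move_ptp([.5,-.1,.24],down(-45))
t=rack(.07,0); move_ptp([*t,.16],down(RY)); hold(.3)
print(np.round(current_q(),0),current_eef_pos(),current_ee_rot(),current_time())
wcap("b1"); c=capture("top"); np.savez("/tmp/b1t.npz",**c); s=capture("scene"); np.savez("/tmp/b1s.npz",**s)
a=cv2.resize(c["color"][130:280,130:330],(400,300),interpolation=cv2.INTER_CUBIC); b=cv2.resize(s["color"][170:400,120:400],(400,300),interpolation=cv2.INTER_CUBIC)
w=cv2.imread("pics/b1.png"); cv2.imwrite("pics/b1m.png",np.vstack([np.hstack([a,b]),cv2.resize(w[:240],(800,300))]))
E
```

```text
w 0.028490611029009915
0.02834225326176368 [ 0.1  0.4 -2. ]
[  1.  33. -38.  93.  22.  62. -38.] [0.59975183 0.26601674 0.16036893] [ 1.79966163e+02 -3.94000291e-02  4.99612491e+00] 45.3833
```

View pics/b1m.png

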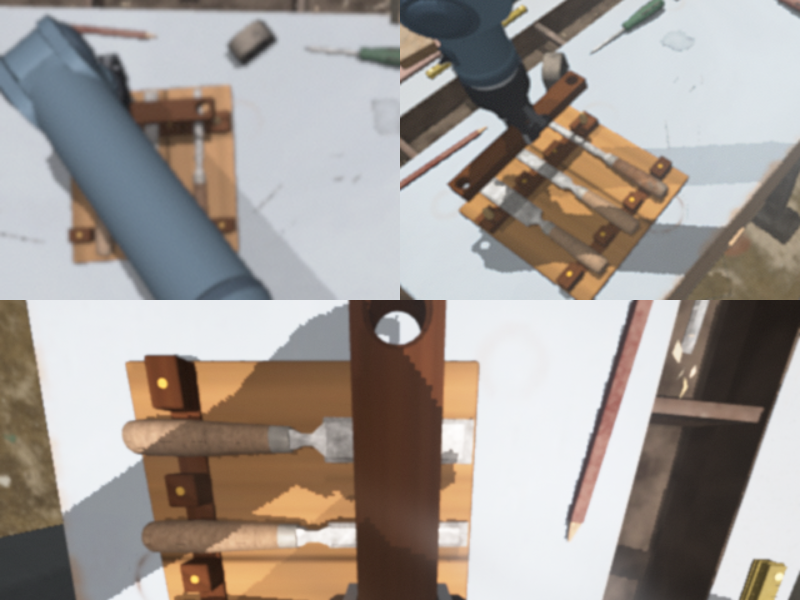

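The bar is held level. Its left hole shows in the wrist view, near raw px (321,12), and both holes show in the scene view. I'll convert them to positions.

```bash
python3 - <<'E'
from h import *
a=np.radians(RY); R=np.array([[np.cos(a),-np.sin(a)],[np.sin(a),np.cos(a)]])
f=lambda c,uv,h:((ray(c,uv,h)[:,:2]-RO)@R).round(4)
w,t,s=load("b1"),load("b1t"),load("b1s")
zt=.1684
def dark(c,uv,r=14):
    u,v=uv; im=c["color"][max(v-r,0):v+r,u-r:u+r]; return im
print("wrist",f(w,[(321.6,12)],zt),"top",f(t,[(232.5,183.5)],zt),"scene",f(s,[(164.8,312.6),(240.4,236)],zt))
d=cv2.resize(w["color"][:110,250:390],None,fx=4,fy=4,interpolation=cv2.INTER_CUBIC)
e=cv2.resize(s["color"][200:330,140:270],(440,440),interpolation=cv2.INTER_CUBIC)[:440]
d=cv2.resize(d[:,:],(350,440)) if 0 else d[:440,100:450]
cv2.imwrite("pics/b1z.png",np.hstack([d,e])); print(d.shape,e.shape)
E
```

```text
wrist [[0.0713 0.1037]] top [[ 0.0698 -0.1105]] scene [[ 0.0629  0.1104]
 [ 0.0599 -0.0946]]
(440, 350, 3) (440, 440, 3)
```

View pics/b1z.png

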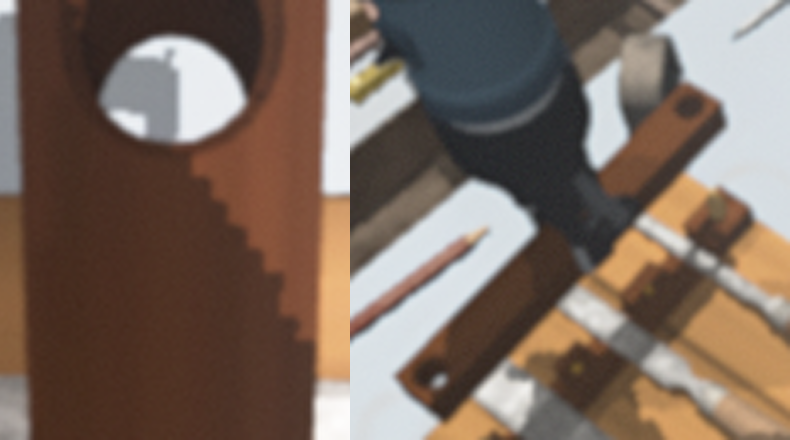

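```bash
python3 - <<'E'
from h import *
a=np.radians(RY); R=np.array([[np.cos(a),-np.sin(a)],[np.sin(a),np.cos(a)]])
f=lambda c,uv,h:((ray(c,uv,h)[:,:2]-RO)@R).round(4)
w,t,s=load("b1"),load("b1t"),load("b1s")
for zt in(.1684,): print("wrist",f(w,[(318.3,13.4)],zt),"scene",f(s,[(164.5,311.4),(240.5,230.4)],zt))
# left bar end/hole against stud bases as seen by the same scene camera at the start
s0=load("scene0"); print("proj studs in scene", proj(s0,[[*rack(.07,.106),.0625],[*rack(.07,-.106),.0625]]).round(1))
# bar ends along y in original scene image: hole pixels by eye there (380,133)?
b=load("w_bar"); m=cv2.inRange(cv2.cvtColor(b["color"],cv2.COLOR_BGR2HSV),(0,70,0),(20,255,80))
tp=capture("wrist"); print(current_eef_pos())
E
```

```text
wrist [[0.07   0.1032]] scene [[ 0.0651  0.1092]
 [ 0.0692 -0.1053]]
proj studs in scene [[180.2 329.4]
 [247.9 255.4]]
[0.59923721 0.26708191 0.16013463]
```

The views disagree by about 3 mm, so I'll lower the bar to just above the stud tips and look through the holes.

```bash
python3 - <<'E'
from h import *
t=rack(.07,0); move_l([*t,.088],max_speed=.06); hold(.3); print(current_eef_pos(),np.round(current_force(),1))
w=wcap("b2"); s=capture("scene"); np.savez("/tmp/b2s.npz",**s)
d=cv2.resize(w["color"][:110,250:390],None,fx=4,fy=4,interpolation=cv2.INTER_CUBIC)[:,100:450]
e=cv2.resize(s["color"][220:350,140:270],(440,440),interpolation=cv2.INTER_CUBIC)
cv2.imwrite("pics/b2z.png",np.hstack([d,e]))
E
```

```text
[0.59937198 0.26727921 0.08827033] [-0.1 -0.4 -1.4]
```

View pics/b2z.png

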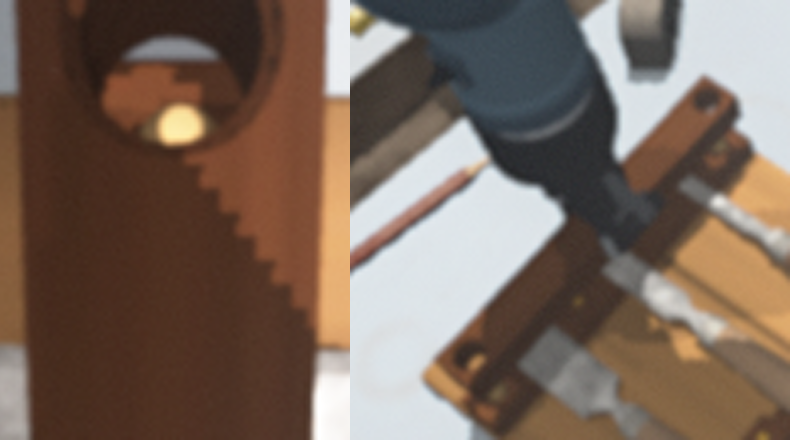

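```bash
python3 - <<'E'
from h import *
from scipy.optimize import least_squares
a=np.radians(RY); R=np.array([[np.cos(a),-np.sin(a)],[np.sin(a),np.cos(a)]])
w=load("b2"); th=np.linspace(0,2*np.pi,90)
def res(p):
    q=proj(w,np.c_[p[0]+p[2]*np.cos(th),p[1]+p[2]*np.sin(th),np.full(90,.0963)])
    return [q[:,0].min()-295,q[:,0].max()-341,q[:,1].max()-38]
h0=ray(w,[(318,15)],.0963)[0]; r=least_squares(res,[h0[0],h0[1],.009])
print("hole",((r.x[:2]-RO)@R).round(4),"r",r.x[2].round(4))
st=ray(w,[(250+281/4,126/4)],.063)[0]; print("stud",((st[:2]-RO)@R).round(4),"stud-hole",((st[:2]-r.x[:2])@R).round(4))
E
```

```text
hole [0.0694 0.1048] r 0.0088
stud [0.0706 0.1075] stud-hole [0.0012 0.0026]
```

Seen by one camera, the stud is 1 mm in x and 2.6 mm in y from the hole centre. I'll correct for that and lower in steps while watching the force.

```bash
python3 - <<'E'
from h import *
t=rack(.071,.002); move_l([*t,.088],max_speed=.03); hold(.2); f0=np.array(current_force()).round(1); print(f0)
for z in np.arange(.080,.0505,-.003):
    move_l([*t,z],max_speed=.04); f=np.array(current_force())-f0; print(round(z,4),np.round(current_eef_pos(),4)[2],f.round(1))
    if f[2]>25 or np.hypot(*f[:2])>20: break
print(current_width(),current_time())
E
```

```text
[-0.8  0.8 -1.2]
0.08 0.0792 [ 0.1 -0.4 -1.1]
0.077 0.0767 [ 0.  -1.9 -0.2]
0.074 0.0737 [-0.4 -1.2 -0.2]
0.071 0.0707 [-0.2 -1.8 -0.9]
0.068 0.0677 [ 0.6 -0.4 -1.7]
0.065 0.0646 [ 0.2 -0.5 -0.3]
0.062 0.0617 [ 1.  -0.2 -0.4]
0.059 0.0587 [ 1.1 -0.5  0.5]
0.056 0.0557 [ 1.  -0.5 -0.2]
0.053 0.0536 [ 2.4 -0.8  1.1]
0.028108103967027016 50.3833
```

The bar went down freely to about home height. I'll press it home, release and inspect.

```bash
python3 - <<'E'
from h import *
t=rack(.071,.002)
for z in (.052,.051,.050):
    move_l([*t,z],max_speed=.02); hold(.2); f=np.array(current_force()); print(z,current_eef_pos()[2],f.round(1))
    if f[2]>15: break
gripper_open(); move_l([*t,.20],max_speed=.1)
move_ptp([.46,.22,.32],down(RY-90)); hold(.3); w=wcap("f1"); s=capture("scene"); np.savez("/tmp/f1s.npz",**s)
cv2.imwrite("pics/f1z.png",np.hstack([cv2.resize(w["color"][0:200,190:400],(420,400),interpolation=cv2.INTER_CUBIC),cv2.resize(s["color"][240:400,150:330],(380,400),interpolation=cv2.INTER_CUBIC)]))
z=w["z_map"];Rw,o=cam(w); v,u=np.mgrid[0:400,0:640]; P=np.stack([(u-w["cx"])/w["fx"]*z,(v-w["cy"])/w["fy"]*z,z],-1)@Rw.T+o
a=np.radians(RY); R=np.array([[np.cos(a),-np.sin(a)],[np.sin(a),np.cos(a)]]); L=(P[...,:2]-RO)@R
for y in(-.09,-.04,0,.04,.09):
    m=(abs(L[...,0]-.07)<.01)&(abs(L[...,1]-y)<.01)&(z>0); print(y,np.median(P[m][:,2]).round(4))
m=(P[...,2]>.05)&(abs(L[...,0]-.07)<.05)&(abs(L[...,1])<.14)&(z>0); q=L[m]; print("bar bbox",q.min(0).round(3),q.max(0).round(3)); print(cv2.minAreaRect((q*1000).astype(np.float32)),current_time())
E
```

```text
0.052 0.05354355744072089 [-0.4 -0.1  5.3]
0.051 0.05350015777508685 [-2.8 -2.4  9. ]
0.05 0.05347232830104628 [-3.2 -3.5 13.9]
-0.09 0.061
-0.04 0.0614
0 0.0614
0.04 0.0615
0.09 0.0615
bar bbox [ 0.055 -0.117] [0.086 0.124]
((70.60343933105469, 3.66400146484375), (240.56178283691406, 30.148714065551758), 89.90414428710938) 55.6333
```

View pics/f1z.png

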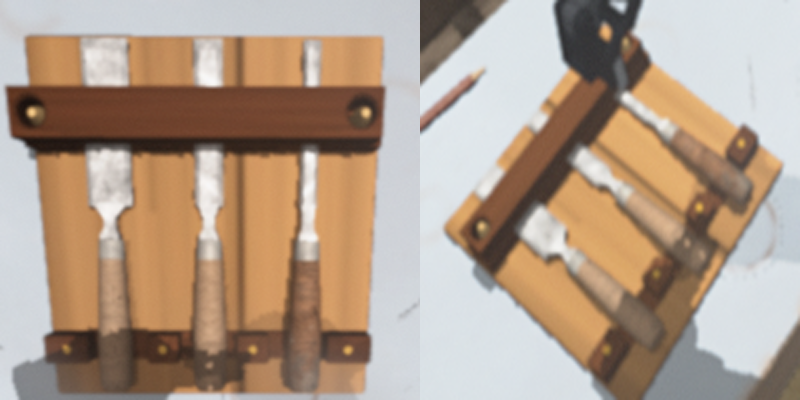

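The bar is on both studs, with its top at 61 mm (expected 61) along its full length. The studs sit centred in both holes, the chisels have not moved, and the arm is clear.

```bash
python3 -c "
from bench import *
print(current_qd(),current_time()); job_done()"
```

```text
[ 0.00092542 -0.3291837   0.02764278  0.01112567 -0.00765198 -0.05443349
 -0.09948462] 55.6333
the job is handed in; nothing more can be done
```

The job is handed in at about 56 s. All three chisels are in their own lanes and the keeper bar is pressed onto both studs. The hand-in call gave no verdict.

- **Chisels:** Before the bar went on, they measured level, with middles at rack x ≈ 0 and y ≈ −74 mm (narrow), −1 mm (medium) and +72 mm (wide). I placed the outer two 4 mm outward on purpose so the opening fingers would clear the neighbouring handles. In the last picture they looked unmoved.
- **Keeper bar:** Pressing with about 14 N moved it no further. Its top then measured 61.0–61.5 mm along its length (61 expected), and it is square to within 0.1°.
- **Disagreement:** The last depth check put the bar's centre at y = +3.7 mm, more than the 3 mm of play allows. The studs look centred in both holes, so I put this down to a 1–2 mm error in my rack estimate; either way it is inside the 6 mm limit. Before lowering, the camera views also differed by several mm on where the holes were. I settled that by sighting one stud tip through its hole.
- **Left alone:** I did not touch the screwdrivers or the offcut. I did not measure their positions again at the end.

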